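# Key the chopper spindle into its hub and hold it down

### The arm

A 6-joint arm with a two-finger parallel gripper is mounted at the origin on a cart in front of the work surface, level with it; the furniture and walls round the work are solid. World frame = base frame: x ahead of the robot, y to its left, z up, the work surface at z = 0. Lengths are in m, angles in degrees, forces in N, time in s.
With the tool pointing down it reaches from about 0.3 to 0.75 m from the base axis. Payload 8.5 kg.
Tool frame: the origin (TCP) lies between the finger pads, 19 mm behind the fingertips; this is the grasp point; z points along the fingers, y is the line along which they close (so a half turn about z gives the same grasp; the last joint's range is limited). The gripper opens to 85 mm and grips with 20 to 120 N. Pads are 22 mm wide; open, the fingers measure 114 mm over their backs; the gripper's body (76 mm by 85 mm) begins 54 mm behind the grasp point. The pads swing forward as they close: fully open they stand 13 mm farther back than shut.
Start: joints at [58.253, 21.807, 74.336, -0, 83.858, -12.336], TCP at [0.183, 0.519, 0.25] pointing down, gripper open.
Joint ranges: [-178.18, 178.18], [-50.72, 133.34], [12.68, 142.11], [-81.47, 261.47], [9.98, 163.14], [-165.26, 165.26]. Speed limits (degrees/s): [136.94, 136.94, 180, 180, 180, 180].

### API

Orientations are given as a 3x3 rotation matrix whose columns are the frame's x, y, z axes.
In Python, from rig import env gives the robot as it stands.
- The arm moves only by the tool move_arm, never from a script. Its argument "plan" is a list of rows, each a list of 7 numbers: the turn, a rotation vector about the tool's x, y, z in degrees, then the shift along the tool's x, y, z in cm, then the gripper command: -1 is shut, 1 is fully open, values between are in proportion. In form: [[ax, ay, az, tx, ty, tz, jaw], ...]. A call has 1 to 5 rows; each row is the pose to reach, as a shift and turn from the pose commanded when the call began, along the tool's axes at that moment; what a row does not reach only later rows make up. A row lasts 1/10 s, in which the tool goes at most 50 mm and 8.59 degrees, less where a joint would pass 70% of its speed; a pose out of reach is approached as far as the arm can. A call with a gripper value outside its range is refused whole. The fingers move at their own pace and stop on an object; "squeeze" is the grip in N (left out, the last holds). Time passes only in rows, so rows that repeat a pose let the fingers close. It gives the time, the measured TCP pose, the force, the opening and the grip force at its end, in the units of the state.
- env.observe(): the state, without advancing time (a new reading comes with each control period).
- env.get_image(name): name is "scene" or "top" or "wrist"; returns a dict with "color" (400x640x3 uint8, red, green, blue), "fov_y" (degrees; the focal length in pixels is half the picture's height over the tangent of half this angle, whatever the lens; pixels are square), "cx", "cy" (the principal point, pixels), "R" (3x3) and "t" (3): a world point X has camera coordinates R X + t. Camera axes: x right, y down, z forward; pixel columns grow to the right and rows downward; lengths in m; the calibration is good to about 2 mm. A picture is of the moment at which its call begins. There is no depth.
- env.close_job(): hands the job in; it is judged then, once.
Trained networks look in a picture, given as the dict that the camera call returned (one of the last four; its "shot" number tells which), for a name from the list of things; names that differ only in an ending like _2 or _b are one class to them, and where a whole thing is asked for, a point or a joint stands for the part that bears it (a point fixed in the world has none). Each returns a list of dicts, best first, with "conf" (0 to 1); they miss things now and then, are a little off and sometimes report something else, mostly with a low value. They report only what shows in the picture. A call takes as long as a camera call. They do not tell look-alikes from the thing itself.
- env.outline_of(target, picture): "mask" (400x640 bool, what is visible of it) and "bbox" ([centre column, centre row, width, height] in pixels, round what is visible of it).
- env.tip_of(target, picture): "pixel" ([column, row] in pixels: a listed point, or the origin of a listed thing).
The state is a dict: "time_s": time; "q": joint angles; "qvel": joint speeds; "joint_efforts": joint torques, N m; "position": TCP position; "tool_rot": TCP orientation; "ft_force": force on the tool from outside, world axes, zero at the start; "wrist_torque": the same for the moment, N m; "grip_width": finger opening in m; "gripper_force": force on a finger pad.
Only numpy, scipy, OpenCV 4.12 (cv2) and the standard library are available. Lean on these libraries where they do the work, as an engineer would, in place of code of your own. Each camera call takes 0.05 s, during which the arm holds its last target. There are 200 camera calls.

### The job

Take the spindle with the flat wing grip out of the wooden stand, set it upright into the round hub of the chopper's motor base and turn it there until its cross key slips into the slot inside. Then push it down against the sprung catch until its collar is flush with the hub's rim, and finish while still gripping it by the wing and pushing it fully home: do not let go. Leave the other spindle, with the round knob, where it is in the stand.

Things in the scene. Friction and masses are not known exactly. Their poses are not given: they have to be found in the camera images.
- keyed_spindle: Loose spindle, 88 mm tall, about 0.15 kg, hanging upright by its collar in the stand (lower end 10 mm above the worktop). Origin: centre of its lower end, z up. Shaft 14 mm diameter, z = 0 to 40 mm. Cross key: bar 26 mm long in x, 6 mm in y, z = 0 to 12 mm, alike on both sides, so half a turn makes no difference. Collar 43 mm diameter, z = 40 to 46 mm.
- wing_grip (a point): Centre of the keyed spindle's flat wing grip, 67 mm above its lower end, axes as the spindle. The wing is 46 mm long in x (parallel to the key), 16 mm thick in y (grip it across this), and reaches from 46 to 88 mm above the lower end.
- plain_spindle: The other loose spindle, to be left alone: same shaft and collar without a key, with a round knob 38 mm diameter instead of the wing, 88 mm tall; origin at the centre of its lower end. It hangs in the other hole of the stand.
- stand: Fixed wooden block 70 x 200 x 50 mm (x, y, z); origin at the centre of its underside. Two upright round through-holes 33 mm wide, 65 mm to either side of the centre along its y; which spindle is in which hole varies.
- motor_base: Fixed white round motor base, 120 mm diameter, 40 mm high; origin: centre of its underside; small grey panel on its -x side. On its middle stands the fixed steel hub, a round cup 44 mm outside diameter, rim 84 mm above the worktop. The slot in the hub lies up to 0.7 rad to either side of the base's x axis; its direction is not reported: see it from above or find it by turning.
- hub_mouth (a point): Centre of the hub's rim, on its upright axis, axes as the motor base. Below it a round mouth 32 mm wide, 14 mm deep, whose floor is a fixed dark steel plate 16 mm thick, 70 mm above the worktop, with a 16 mm square hole for the shaft and a straight slot 29 x 9 mm through its middle for the key. Key in and collar on the rim: lower end 44 mm above the worktop.
- catch (a joint): Travel in m of the sprung catch under the slot, downward: 0 when up (its top 52 mm above the worktop), 0.008 when the collar sits on the hub's rim. The spring pushes back with 5 N at 0, 9 N at 0.008, so it lifts a spindle that is let go.
There are look-alikes about, which are no part of the job. Leave any pink or purple look-alike of the keyed_spindle alone.

How it is judged:
By the outcome, as a careful person would: the job done as asked, in the order asked, and still so for the second after the job is handed in, while the arm keeps its last pose, push and grip.
It also fails if it takes over 67 s, if anything falls off the work surface, if the arm or the gripper's body presses on something with over 40 N, if the wrist force passes 120 N, or if a joint passes its speed limit or range.

## Working session

There is one attempt and no reset: what is moved stays moved. The work goes in short steps, Python scripts to look and compute and a tool call to move; the robot and the scene stay as the last step left them, time stands still between calls to the robot, and variables do not carry over. Pictures are saved under pics/ and viewed, at most 10 in all, crops included, and the job is handed in when it is done.

Besides the shell and the picture viewer there is one more tool, called after "Request:" as name(argument=value, ...), one argument or row to a line, values as JSON. move_arm: Moves the arm, as the interface text tells. Its arguments: {"type":"object","properties":{"plan":{"type":"array"},"squeeze":{"type":"number"}},"required":["plan"]}

```bash
mkdir -p pics; cat > h.py <<'E'
import numpy as np, cv2
from rig import env
def f(p): return 200/np.tan(np.radians(p["fov_y"])/2)
def ray(p,px):
    R=np.array(p["R"]);t=np.array(p["t"])
    d=R.T@np.array([(px[0]-p["cx"])/f(p),(px[1]-p["cy"])/f(p),1]); return -R.T@t,d
def atz(p,px,z):
    c,d=ray(p,px); return c+d*(z-c[2])/d[2]
def proj(p,X):
    c=np.array(p["R"])@np.array(X)+np.array(p["t"]); return np.array([p["cx"],p["cy"]])+f(p)*c[:2]/c[2]
def tri(*obs):
    A=np.zeros((3,3));b=np.zeros(3)
    for p,px in obs:
        c,d=ray(p,px);d=d/np.linalg.norm(d);M=np.eye(3)-np.outer(d,d);A+=M;b+=M@c
    return np.linalg.solve(A,b)
def save(p,n,crop=None,s=1):
    im=p["color"][:,:,::-1]
    if crop: im=im[crop[1]:crop[3],crop[0]:crop[2]]
    cv2.imwrite("pics/"+n,cv2.resize(im,None,fx=s,fy=s,interpolation=cv2.INTER_CUBIC))
E
python3 - <<'E'
from h import *
np.set_printoptions(precision=3,suppress=True)
P={}
for n in("scene","top"):
    p=env.get_image(n);P[n]=p;save(p,n+".png")
    print(n,p["fov_y"],ray(p,(320,200)))
    for t in("keyed_spindle","wing_grip","plain_spindle","stand","motor_base","hub_mouth"):
        print(t,[(np.round(d["pixel"],1),round(d["conf"],2),) for d in env.tip_of(t,p)],[(np.round(d["bbox"]),round(d["conf"],2)) for d in env.outline_of(t,p)] if t in("keyed_spindle","motor_base") else "")
print(env.observe())
E
```

```text
scene 54.34750397719267 (array([-0.027, -0.3  ,  0.637]), array([ 0.612,  0.423, -0.668]))
keyed_spindle [(array([314. , 231.7]), 0.92), (array([285.3, 205.1]), 0.69), (array([341.2, 254.7]), 0.69)] [(array([312., 216.,  18.,  37.]), 0.85), (array([283., 187.,  19.,  27.]), 0.84), (array([344., 245.,  27.,  38.]), 0.63)]
wing_grip [(array([282. , 185.3]), 0.86), (array([309.6, 212.7]), 0.86), (array([344.3, 237.4]), 0.7)] 
plain_spindle [(array([250. , 184.1]), 0.71)] 
stand [(array([263.6, 196.4]), 0.58)] 
motor_base [(array([412. , 274.2]), 0.67)] [(array([412., 274.,  58.,  57.]), 0.72)]
hub_mouth [(array([417.4, 250.6]), 0.63)] 
top 56.70413151082579 (array([0.407, 0.052, 0.946]), array([ 0.07 ,  0.038, -0.997]))
keyed_spindle [(array([290.5, 199.2]), 0.57), (array([334.2, 207.9]), 0.53), (array([367.7, 216.8]), 0.5)] [(array([291., 193.,  14.,  19.]), 0.61), (array([336., 206.,  16.,  18.]), 0.55), (array([371., 217.,  20.,  16.]), 0.48)]
wing_grip [(array([287.9, 193. ]), 0.78), (array([268.7, 190.9]), 0.73), (array([333.9, 205.7]), 0.65), (array([374.8, 214.9]), 0.55)] 
plain_spindle [(array([242.6, 189. ]), 0.7)] 
stand [(array([266.7, 190.2]), 0.81)] 
motor_base [(array([424. , 201.1]), 0.93)] [(array([426., 202.,  52.,  45.]), 0.82)]
hub_mouth [(array([429.8, 199.9]), 0.55)] 
{'time_s': 0.9, 'q': array([ 58.251,  21.807,  74.336,   0.002,  83.857, -12.334]), 'qvel': array([-0.01 , -0.038, -0.026,  0.016, -0.056,  0.015]), 'joint_efforts': array([  0.   , -44.832, -23.146,  -0.   ,   0.001,  -0.   ]), 'position': array([0.183, 0.519, 0.25 ]), 'tool_rot': array([[-0.943,  0.332, -0.   ],
       [ 0.332,  0.943,  0.   ],
       [ 0.   ,  0.   , -1.   ]]), 'ft_force': array([ 0.091,  0.494, -0.727]), 'wrist_torque': array([ 0.014, -0.001,  0.01 ]), 'gripper_force': 0.0, 'grip_width': 0.08510045679110467}
```

View pics/scene.png

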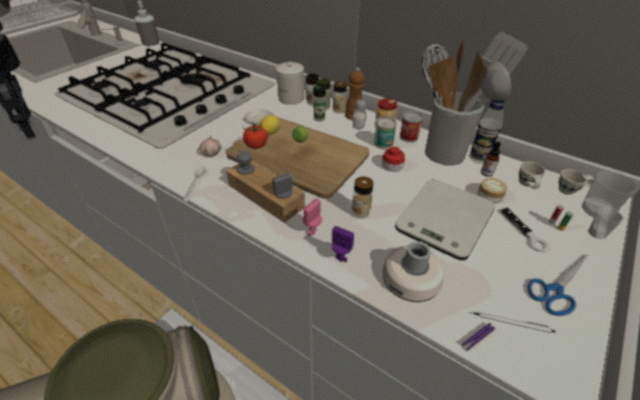

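View pics/top.png

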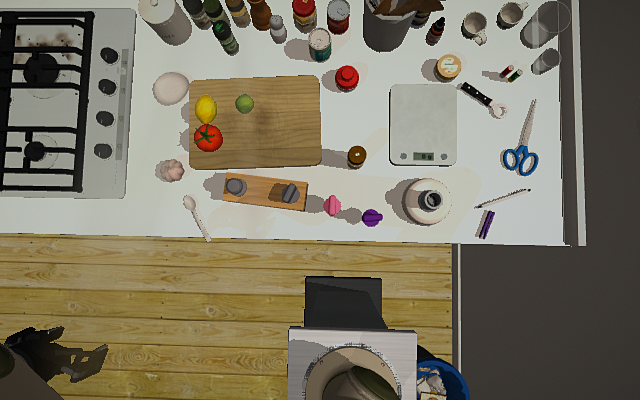

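Could be taken for the keyed spindle: grey wing in the stand (scene 283,187; top 290,193), pink (313,215; 333,205) and purple (343,243; 372,217) look-alikes on the worktop, grey round knob in the stand (245,162; 236,186). I choose the grey wing in the stand; the motor base is at scene (412,274), top (427,201).

```bash
python3 - <<'E'
from h import *
np.set_printoptions(precision=3,suppress=True)
s=env.get_image("scene");t=env.get_image("top")
save(s,"crop.png",(220,140,470,310),3)
print("wing tri",tri((s,(282,185.3)),(t,(287.9,193))), atz(s,(282,185.3),.077),atz(t,(289,193),.077))
print("base",tri((s,(412,274)),(t,(424,201))),atz(s,(412,274.2),0.0),atz(t,(424,201.1),0))
print("hub",tri((s,(417.4,250.6)),(t,(429.8,199.9))),atz(s,(417.4,250.6),.084),atz(t,(429.8,199.9),.084))
print("stand",atz(s,(263.6,196.4),0),atz(t,(266.7,190.2),0),"knob",atz(t,(236,186),.08))
# stand outline orientation
for d in env.outline_of("stand",t)[:1]: print(cv2.minAreaRect(np.argwhere(d["mask"])[:,::-1].astype(np.float32)))
print(atz(t,(100,100),0)-atz(t,(200,100),0))
E
```

```text
wing tri [0.485 0.161 0.067] [0.477 0.152 0.077] [0.483 0.158 0.077]
base [ 0.477 -0.176  0.004] [ 0.481 -0.177  0.   ] [ 0.476 -0.176  0.   ]
hub [ 0.475 -0.174  0.076] [ 0.47  -0.178  0.084] [ 0.473 -0.169  0.084]
stand [0.487 0.224 0.   ] [0.496 0.226 0.   ] knob [0.497 0.284 0.08 ]
((266.04736328125, 191.1629180908203), (83.25891876220703, 29.83148193359375), 8.004729270935059)
[-0.003  0.27   0.   ]
```

View pics/crop.png

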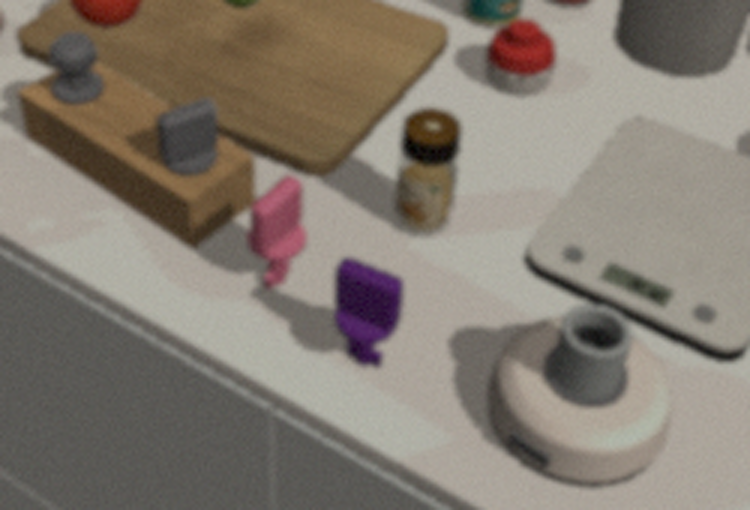

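The crop confirms it: grey wing at crop (188,135) sits in the stand's right hole, the knob at (75,65), and pink and purple ones stand outside the stand. Going above the wing.

Request:
move_arm(
  plan=[
    [0, 0, 0, -4, -2.4, 0, 1],
    [0, 0, 0, -8, -4.8, 0, 1],
    [0, 0, 0, -12, -7.2, 0, 1],
    [0, 0, 0, -16, -9.6, 0, 1],
    [0, 0, 0, -20, -12, 0, 1],
  ],
)

```text
time_s: 1.55
position: [0.3324, 0.3375, 0.2502]
tool_rot: [[-0.943, 0.332, 0.0], [0.332, 0.943, 0.0], [-0.0, 0.0, -1.0]]
ft_force: [0.5, 1.1, -0.2]
grip_width: 0.0854
gripper_force: 0.0
```

Request:
move_arm(
  plan=[
    [0, 0, 0, -4, -2.4, 0, 1],
    [0, 0, 0, -8, -4.8, 0, 1],
    [0, 0, 0, -12, -7.2, 0, 1],
    [0, 0, 0, -16, -9.6, 0, 1],
    [0, 0, 0, -20, -12, 0, 1],
  ],
)

```text
time_s: 2.05
position: [0.4813, 0.1577, 0.2502]
tool_rot: [[-0.943, 0.333, 0.0], [0.333, 0.943, 0.0], [-0.0, 0.0, -1.0]]
ft_force: [0.1, 0.6, 0.8]
grip_width: 0.0854
gripper_force: 0.0
```

```bash
python3 - <<'E'
from h import *
np.set_printoptions(precision=3,suppress=True)
o=env.observe();print(o["position"],o["tool_rot"],o["time_s"])
p=env.get_image("wrist");save(p,"w1.png");print(p["fov_y"],ray(p,(320,200)),np.array(p["R"]))
for n in("wing_grip","keyed_spindle"):
  for d in env.tip_of(n,p): print(n,d["pixel"],d["conf"],atz(p,d["pixel"],.077))
for d in env.outline_of("wing_grip",p): print(d["bbox"],d["conf"])
E
```

```text
[0.481 0.158 0.25 ] [[-0.943  0.333  0.   ]
 [ 0.333  0.943  0.   ]
 [-0.     0.    -1.   ]] 2.05
68.19880952776577 (array([0.408, 0.184, 0.374]), array([ 0.279, -0.095, -0.955])) [[ 0.333  0.943 -0.001]
 [ 0.9   -0.318  0.3  ]
 [ 0.282 -0.101 -0.954]]
wing_grip [222.9, 190.2] 0.94 [0.451 0.062 0.077]
wing_grip [321.6, 186.3] 0.73 [0.481 0.161 0.077]
wing_grip [133.0, 198.3] 0.64 [ 0.428 -0.031  0.077]
keyed_spindle [319.4, 173.1] 0.68 [0.467 0.163 0.077]
keyed_spindle [238.7, 178.3] 0.65 [0.445 0.083 0.077]
keyed_spindle [168.0, 183.1] 0.58 [0.425 0.012 0.077]
[321.2, 187.4, 37.0, 52.6] 0.9
[226.6, 193.9, 42.4, 47.7] 0.88
[137.7, 195.6, 68.6, 47.5] 0.83
```

View pics/w1.png

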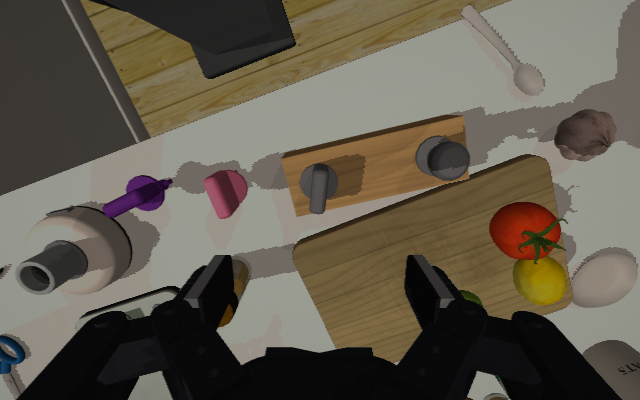

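Grey wing at (318,190), its long side almost vertical in the picture, so already nearly across the fingers. I measure its direction from a close crop.

```bash
python3 - <<'E'
from h import *
p=env.get_image("wrist");save(p,"w1c.png",(280,145,360,225),7)
E
```

```text
(no output)
```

View pics/w1c.png

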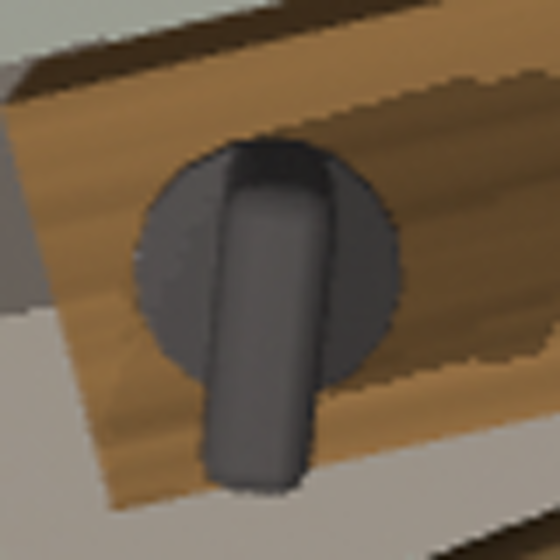

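Top face of the wing runs from crop (280,188) to (255,487); collar centre about (268,265).

```bash
python3 - <<'E'
from h import *
np.set_printoptions(precision=4,suppress=True)
p=env.get_image("wrist");o=env.observe();T=o["tool_rot"]
g=lambda x,y:(280+x/7-.4,145+y/7-.4)
a,b=atz(p,g(280,188),.098),atz(p,g(255,487),.098);print(a,b,"len",np.linalg.norm(a-b),"mid",(a+b)/2)
c=atz(p,g(268,265),.056);print("collar",c)
d=(b-a)@T;print("dir tool",d,"angle from tool x",np.degrees(np.arctan2(d[1],d[0])))
m=((a+b)/2+c)/2;m[2]=.079;print("shift cm",100*(m-o["position"])@T, m)
print("yaw long world",np.degrees(np.arctan2((b-a)[1],(b-a)[0])))
E
```

```text
[0.4602 0.1673 0.098 ] [0.4996 0.1497 0.098 ] len 0.043183760582528215 mid [0.4799 0.1585 0.098 ]
collar [0.4794 0.1586 0.056 ]
dir tool [-0.043  -0.0036 -0.    ] angle from tool x -175.2383288414084
shift cm [-0.0551 -0.151  17.1076] [0.4797 0.1585 0.079 ]
yaw long world -24.12371663532216
```

Request:
move_arm(
  plan=[
    [0, 0, 4.8, -0.05, -0.15, 4, 0],
    [0, 0, 4.8, -0.05, -0.15, 8, 0],
    [0, 0, 4.8, -0.05, -0.15, 12, 0],
    [0, 0, 4.8, -0.05, -0.15, 15, 0],
    [0, 0, 4.8, -0.05, -0.15, 17, 0],
  ],
)

```text
time_s: 2.85
position: [0.4787, 0.1591, 0.0783]
tool_rot: [[-0.913, 0.408, -0.002], [0.408, 0.913, -0.0], [0.002, -0.001, -1.0]]
ft_force: [0.3, -0.5, 0.1]
grip_width: 0.0425
gripper_force: 0.0
```

Request:
move_arm(
  plan=[
    [0, 0, 0, 0, 0, 0, 0],
    [0, 0, 0, 0, 0, 0, -1],
    [0, 0, 0, 0, 0, 0, -1],
    [0, 0, 0, 0, 0, 0, -1],
    [0, 0, 0, 0, 0, 0, -1],
  ],
  squeeze=70,
)

```text
time_s: 3.35
position: [0.4808, 0.1583, 0.0816]
tool_rot: [[-0.912, 0.41, 0.003], [0.41, 0.912, 0.001], [-0.002, 0.002, -1.0]]
ft_force: [-0.8, 2.7, 7.7]
grip_width: 0.0154
gripper_force: 69.2
```

Request:
move_arm(
  plan=[
    [0, 0, 0, 0, 0, 0, -1],
    [0, 0, 0, 0, 0, 0, -1],
  ],
)

```text
time_s: 3.55
position: [0.4808, 0.1583, 0.0816]
tool_rot: [[-0.912, 0.41, 0.003], [0.41, 0.912, 0.001], [-0.002, 0.002, -1.0]]
ft_force: [-1.4, 3.3, 7.8]
grip_width: 0.0149
gripper_force: 69.2
```

```bash
python3 - <<'E'
from h import *
p=env.get_image("top");save(p,"t2.png",(380,160,480,240),6)
o=env.observe();print(o["q"],o["time_s"])
E
```

```text
[ 4.78702258e+00  2.86741073e+01  9.51837840e+01  4.62807439e-02
  5.59706229e+01 -6.10359864e+01] 3.6
```

View pics/t2.png

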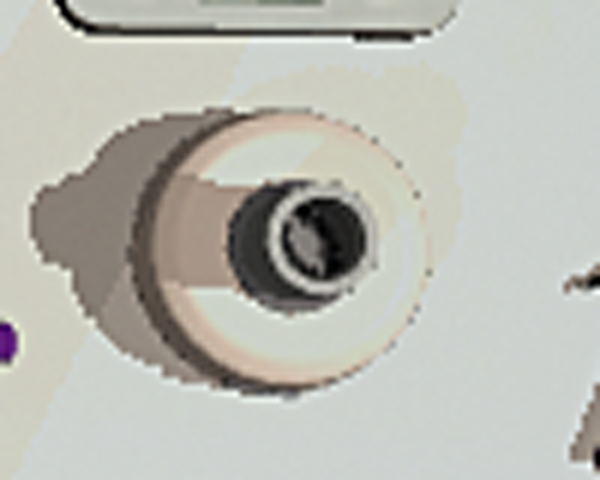

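Gripped. The top picture shows the hub mouth at crop (322,240), with the slot direction not clear. I lift and take the wrist camera over the hub.

Request:
move_arm(
  plan=[
    [0, 0, 0, 0, 0, -2, -1],
    [0, 0, 0, 0, 0, -5, -1],
    [0, 0, 0, 0, 0, -9, -1],
    [0, 0, 0, 0, 0, -13, -1],
    [0, 0, 0, -2, -2.9, -13, -1],
  ],
)

```text
time_s: 4.1
position: [0.4878, 0.1252, 0.2157]
tool_rot: [[-0.914, 0.406, 0.011], [0.406, 0.914, 0.001], [-0.009, 0.005, -1.0]]
ft_force: [1.0, -0.8, -2.0]
grip_width: 0.0152
gripper_force: 68.5
```

Request:
move_arm(
  plan=[
    [0, 0, 0, -2.2, -3.4, 0, -1],
    [0, 0, 0, -4.4, -6.8, 0, -1],
    [0, 0, 0, -6.6, -10.2, 0, -1],
    [0, 0, 0, -8.8, -13.6, 0, -1],
    [0, 0, 0, -11, -17, 0, -1],
  ],
)

```text
time_s: 4.6
position: [0.517, -0.0786, 0.2106]
tool_rot: [[-0.912, 0.41, 0.001], [0.41, 0.912, -0.0], [-0.001, 0.0, -1.0]]
ft_force: [0.7, -0.1, -2.1]
grip_width: 0.0152
gripper_force: 68.5
```

Request:
move_arm(
  plan=[
    [0, 0, 0, -2.2, -3.3, 0, -1],
    [0, 0, 0, -4.4, -6.6, 0, -1],
    [0, 0, 0, -6.6, -9, 0, -1],
    [0, 0, 0, -7.8, -10.6, 0, -1],
    [0, 0, 0, -7.8, -10.6, 0, -1],
  ],
)

```text
time_s: 5.1
position: [0.5449, -0.208, 0.21]
tool_rot: [[-0.911, 0.413, 0.0], [0.413, 0.911, -0.001], [-0.0, -0.001, -1.0]]
ft_force: [-0.0, 0.4, -2.6]
grip_width: 0.0152
gripper_force: 68.5
```

```bash
python3 - <<'E'
from h import *
np.set_printoptions(precision=4,suppress=True)
p=env.get_image("wrist");o=env.observe();print(o["position"],o["tool_rot"],o["q"],o["grip_width"],o["ft_force"])
h=proj(p,(.475,-.174,.084));print(h)
for n in("hub_mouth","motor_base","keyed_spindle","wing_grip"):
  for d in env.tip_of(n,p): print(n,d["pixel"],d["conf"],atz(p,d["pixel"],.084 if n=="hub_mouth" else 0))
save(p,"w2.png")
g=cv2.createCLAHE(4,(4,4)).apply(cv2.cvtColor(p["color"],cv2.COLOR_RGB2GRAY))
x,y=h.astype(int);x0,y0=max(0,x-40),max(0,y-40)
c=cv2.resize(g[y0:y0+80,x0:x0+80],None,fx=5,fy=5,interpolation=cv2.INTER_CUBIC)
im=np.vstack([cv2.resize(p["color"][:,:,::-1],(320,200)),np.zeros((200,320,3),np.uint8)])
cv2.imwrite("pics/w2m.png",np.hstack([im,cv2.cvtColor(c,cv2.COLOR_GRAY2BGR)]));print(x0,y0)
E
```

```text
[ 0.5446 -0.2064  0.21  ] [[-0.9114  0.4116 -0.0002]
 [ 0.4116  0.9114  0.0001]
 [ 0.0002 -0.     -1.    ]] [-32.3925  26.7946  72.9173  -0.0023  80.3    -98.0886] 0.01486873215745971 [ 0.4914 -0.2212 -1.7686]
[321.6824 108.7785]
hub_mouth [313.9, 106.0] 0.68 [ 0.4705 -0.1788  0.084 ]
motor_base [314.7, 111.4] 0.82 [ 0.4747 -0.1814  0.    ]
keyed_spindle [428.1, 3.8] 0.91 [ 0.429  -0.0384  0.    ]
keyed_spindle [320.2, 223.8] 0.85 [ 0.596  -0.2298  0.    ]
wing_grip [325.1, 276.2] 0.57 [ 0.6646 -0.2538  0.    ]
281 68
```

View pics/w2m.png

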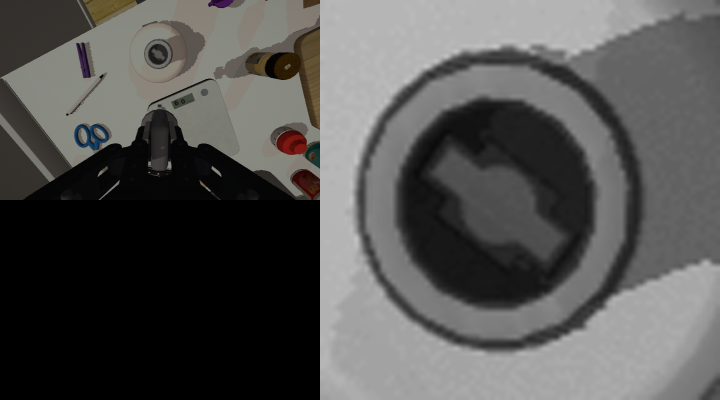

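The close view shows the slot clearly: hub rim centre at crop (498,203), slot running from (438,160) to (560,258).

```bash
python3 - <<'E'
from h import *
np.set_printoptions(precision=4,suppress=True)
p=env.get_image("wrist");o=env.observe();T=o["tool_rot"];s=6
g=cv2.cvtColor(p["color"],cv2.COLOR_RGB2GRAY)
big=cv2.resize(g[68:148,281:361],None,fx=s,fy=s,interpolation=cv2.INTER_CUBIC)
g2=lambda q:(281+(q[0]+.5)/s-.5,68+(q[1]+.5)/s-.5)
c0=np.array([177,204])*s/5
yy,xx=np.mgrid[:480,:480];r=np.hypot(xx-c0[0],yy-c0[1])
v=big[r<80].astype(np.uint8);th,_=cv2.threshold(v.reshape(-1,1),0,255,cv2.THRESH_OTSU);print("otsu",th)
for t in(th-5,th,th+8):
  m=((big>t)&(r<100)).astype(np.uint8)
  n,l,st,ce=cv2.connectedComponentsWithStats(m);k=l[int(c0[1]),int(c0[0])]
  pts=np.argwhere(l==k)[:,::-1].astype(np.float32)
  if k==0: continue
  box=cv2.boxPoints(cv2.minAreaRect(pts)); W=np.array([atz(p,g2(q),.07)for q in box])@T
  e=[W[1]-W[0],W[2]-W[1]];e=max(e,key=np.linalg.norm);mu=pts.mean(0);u=np.linalg.svd(pts-mu,full_matrices=False)[2][0]
  d=(atz(p,g2(mu+50*u),.07)-atz(p,g2(mu-50*u),.07))@T
  print(t,len(pts),"rect",np.degrees(np.arctan2(e[1],e[0]))%180,np.linalg.norm(e),"pca",np.degrees(np.arctan2(d[1],d[0]))%180,mu)
# rim: bright ring
m=((big>np.percentile(big,50))*255).astype(np.uint8)
cs=cv2.HoughCircles(big,cv2.HOUGH_GRADIENT,1,300,param1=80,param2=20,minRadius=95,maxRadius=190);print("hough",cs)
# inner mouth ellipse: dark region
dk=((big<(th+big[int(c0[1]),int(c0[0]-135)])/2)&(r<130)).astype(np.uint8)
ct=max(cv2.findContours(dk,cv2.RETR_EXTERNAL,cv2.CHAIN_APPROX_NONE)[0],key=cv2.contourArea)
el=cv2.fitEllipse(cv2.convexHull(ct));w=atz(p,g2(el[0]),.084);print("mouth",el,w,"shift cm",100*(w-o["position"])@T)
E
```

```text
otsu 60.0
55.0 10897 rect 144.54162738200276 0.02454754896886352 pca 127.51773760569542 [195.4398 256.646 ]
60.0 10391 rect 144.57218203473275 0.024240044345180112 pca 127.46430683083408 [195.3011 256.607 ]
68.0 9679 rect 144.38096469273225 0.023876719224701488 pca 127.45679988247792 [195.2026 256.5676]
hough [[[198.5 259.5 170.3]]]
mouth ((194.58140563964844, 252.74525451660156), (220.78916931152344, 243.7029266357422), 157.2406768798828) [ 0.4724 -0.1774  0.084 ] shift cm [ 7.7157 -0.479  12.6323]
```

Request:
move_arm(
  plan=[
    [0, 0, -7.5, 1.5, -0.1, 0, -1],
    [0, 0, -15, 3.1, -0.2, 0, -1],
    [0, 0, -22.5, 4.6, -0.3, 0, -1],
    [0, 0, -30, 6.2, -0.4, 0, -1],
    [0, 0, -37.5, 7.7, -0.5, 0, -1],
  ],
)

```text
time_s: 5.9
position: [0.4719, -0.1776, 0.2103]
tool_rot: [[-0.972, -0.236, 0.0], [-0.236, 0.972, -0.0], [-0.0, -0.0, -1.0]]
ft_force: [-0.9, -0.3, -1.7]
grip_width: 0.0153
gripper_force: 68.5
```

Request:
move_arm(
  plan=[
    [0, 0, 0, 0, 0, 2, -1],
    [0, 0, 0, 0, 0, 4, -1],
    [0, 0, 0, 0, 0, 4.3, -1],
    [0, 0, 0, 0, 0, 4.3, -1],
  ],
)

```text
time_s: 6.3
position: [0.4726, -0.1782, 0.1672]
tool_rot: [[-0.973, -0.23, -0.0], [-0.23, 0.973, 0.0], [0.0, 0.0, -1.0]]
ft_force: [0.4, -0.7, -0.3]
grip_width: 0.0151
gripper_force: 68.4
```

```bash
python3 - <<'E'
from h import *
np.set_printoptions(precision=4,suppress=True)
o=env.observe();print(o["position"],o["tool_rot"][:,0],o["q"],o["ft_force"])
s=env.get_image("scene");w=env.get_image("wrist")
x,y=proj(s,(.472,-.177,.09)).astype(int);print(x,y)
a=s["color"][y-35:y+35,x-35:x+35,::-1]
x2,y2=proj(w,(.472,-.177,.09)).astype(int);print(x2,y2)
x2=min(max(x2,35),605);y2=min(max(y2,35),365)
b=w["color"][y2-35:y2+35,x2-35:x2+35,::-1]
cv2.imwrite("pics/pre.png",cv2.resize(np.hstack([a,b]),None,fx=5.7,fy=5.7,interpolation=cv2.INTER_CUBIC))
E
```

```text
[ 0.4726 -0.1782  0.1672] [-0.9731 -0.2305  0.0003] [ -34.1117   21.978    89.0797   -0.0015   68.9693 -137.4355] [ 0.3735 -0.6892 -0.2713]
418 247
320 219
```

View pics/pre.png

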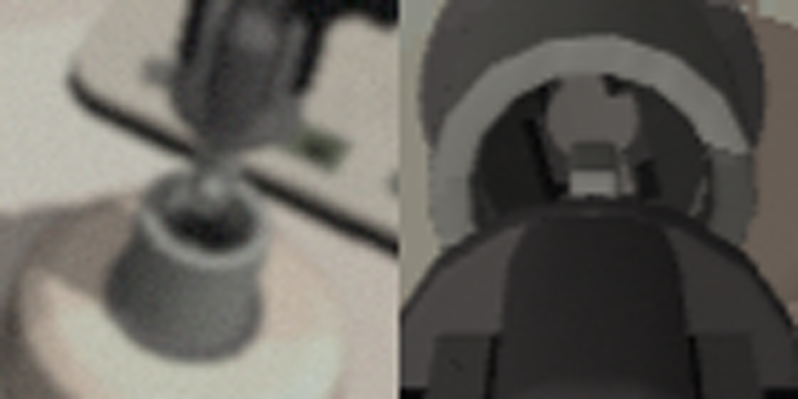

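The wrist crop shows the hub's middle about 8 px (crop) left of the spindle, roughly 1 mm; the scene crop shows the key over the mouth. I correct by 1 mm and lower onto the slot plate.

Request:
move_arm(
  plan=[
    [0, 0, 0, 0, -0.1, 0.5, -1],
    [0, 0, 0, 0, -0.1, 1, -1],
    [0, 0, 0, 0, -0.1, 1.5, -1],
    [0, 0, 0, 0, -0.1, 1.8, -1],
    [0, 0, 0, 0, -0.1, 2, -1],
  ],
)

```text
time_s: 6.9
position: [0.4728, -0.1795, 0.1466]
tool_rot: [[-0.973, -0.23, -0.0], [-0.23, 0.973, 0.0], [0.0, 0.0, -1.0]]
ft_force: [-0.1, 0.8, -2.4]
grip_width: 0.0151
gripper_force: 68.4
```

Request:
move_arm(
  plan=[
    [0, 0, 0, 0, 0, 0.2, -1],
    [0, 0, 0, 0, 0, 0.4, -1],
    [0, 0, 0, 0, 0, 0.6, -1],
    [0, 0, 0, 0, 0, 0.7, -1],
    [0, 0, 0, 0, 0, 0.7, -1],
  ],
)

```text
time_s: 7.4
position: [0.473, -0.1797, 0.141]
tool_rot: [[-0.973, -0.23, 0.001], [-0.23, 0.973, -0.001], [-0.001, -0.001, -1.0]]
ft_force: [-3.5, 1.8, 8.4]
grip_width: 0.015
gripper_force: 70.3
```

Contact with the plate at 8 N, at the height expected. Turning now.

Request:
move_arm(
  plan=[
    [0, 0, -3, 0, 0, 0.1, -1],
    [0, 0, -6, 0, 0, 0.1, -1],
    [0, 0, -9, 0, 0, 0.1, -1],
    [0, 0, -12, 0, 0, 0.1, -1],
    [0, 0, -15, 0, 0, 0.1, -1],
  ],
)

```text
time_s: 7.9
position: [0.4739, -0.1806, 0.1409]
tool_rot: [[-0.88, -0.476, 0.004], [-0.476, 0.88, -0.003], [-0.002, -0.005, -1.0]]
ft_force: [-1.7, -0.5, 11.2]
grip_width: 0.0153
gripper_force: 70.5
```

Request:
move_arm(
  plan=[
    [0, 0, 0, 0, 0, 0.2, -1],
    [0, 0, 0, 0, 0, 0.4, -1],
    [0, 0, 0, 0, 0, 0.4, -1],
  ],
)

```text
time_s: 8.2
position: [0.4726, -0.1794, 0.1346]
tool_rot: [[-0.881, -0.474, -0.001], [-0.474, 0.881, 0.001], [0.0, 0.001, -1.0]]
ft_force: [1.2, 0.4, -1.8]
grip_width: 0.0155
gripper_force: 68.8
```

The key dropped in (force gone, 6 mm lower). Pushing down.

Request:
move_arm(
  plan=[
    [0, 0, 0, 0, 0, 0.4, -1],
    [0, 0, 0, 0, 0, 0.8, -1],
    [0, 0, 0, 0, 0, 1.1, -1],
    [0, 0, 0, 0, 0, 1.3, -1],
    [0, 0, 0, 0, 0, 1.5, -1],
  ],
  squeeze=100,
)

```text
time_s: 8.7
position: [0.4727, -0.1795, 0.1201]
tool_rot: [[-0.881, -0.474, -0.0], [-0.474, 0.881, 0.0], [0.0, 0.0, -1.0]]
ft_force: [-1.7, 1.7, 4.6]
grip_width: 0.0146
gripper_force: 100.0
```

Request:
move_arm(
  plan=[
    [0, 0, 0, 0, 0, 0.1, -1],
    [0, 0, 0, 0, 0, 0.2, -1],
    [0, 0, 0, 0, 0, 0.3, -1],
    [0, 0, 0, 0, 0, 0.4, -1],
    [0, 0, 0, 0, 0, 0.4, -1],
  ],
)

```text
time_s: 9.2
position: [0.4727, -0.1795, 0.1163]
tool_rot: [[-0.881, -0.474, 0.0], [-0.474, 0.881, -0.0], [0.0, -0.0, -1.0]]
ft_force: [-2.3, 1.2, 6.8]
grip_width: 0.0148
gripper_force: 100.2
```

Request:
move_arm(
  plan=[
    [0, 0, 0, 0, 0, 0.05, -1],
    [0, 0, 0, 0, 0, 0.1, -1],
    [0, 0, 0, 0, 0, 0.15, -1],
    [0, 0, 0, 0, 0, 0.2, -1],
    [0, 0, 0, 0, 0, 0.2, -1],
  ],
)

```text
time_s: 9.7
position: [0.4728, -0.1796, 0.1156]
tool_rot: [[-0.88, -0.474, 0.001], [-0.474, 0.88, -0.001], [-0.0, -0.001, -1.0]]
ft_force: [-6.7, 3.1, 18.9]
grip_width: 0.015
gripper_force: 102.3
```

Force rose to 19 N at exactly the predicted height. One look to confirm.

```bash
python3 - <<'E'
from h import *
s=env.get_image("scene");w=env.get_image("wrist")
x,y=proj(s,(.472,-.177,.09)).astype(int)
a=s["color"][y-45:y+45,x-45:x+45,::-1]
x2,y2=proj(w,(.472,-.177,.09)).astype(int);y2=min(y2,355)
b=w["color"][y2-45:y2+45,x2-45:x2+45,::-1]
cv2.imwrite("pics/end.png",cv2.resize(np.hstack([a,b]),None,fx=4.4,fy=4.4,interpolation=cv2.INTER_CUBIC))
o=env.observe();print(o["position"],o["ft_force"],o["grip_width"])
E
```

```text
[ 0.47274469 -0.17953885  0.11561652] [-7.02009868  4.0820564  18.31151018] 0.014648926956446493
```

View pics/end.png

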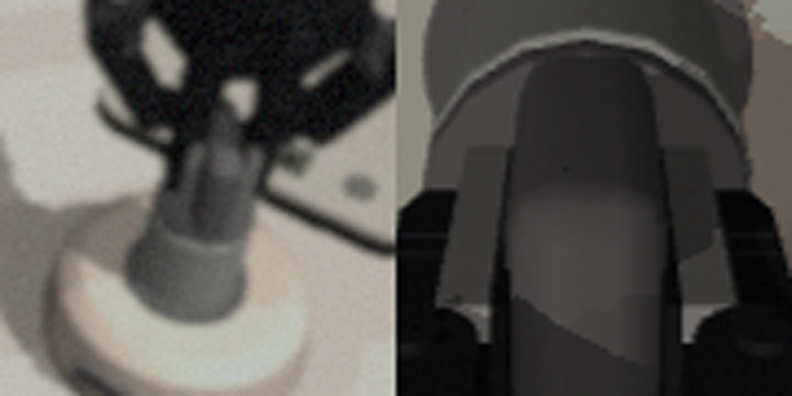

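The collar sits on the hub's rim (left crop, line at (195,240)) and the wing is still held between the fingers.

```bash
python3 -c "
from rig import env
print(env.close_job())"
```

```text
the job is handed in; nothing more can be done
None
```

The wing-grip spindle is in the hub with its key in the slot and its collar down on the rim, still gripped and pushed home at about 18 N; I handed the job in at roughly 10 s of the 67 s allowed and did not touch the knob spindle.

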